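Load a pipe into the flaring machine against its depth stop and clamp it

ROBOT

A 6-joint arm with a two-finger parallel gripper is mounted at the origin on the work surface. World frame = base frame: x ahead of the robot, y to its left, z up, the work surface at z = 0. Lengths are in m, angles in rad, forces in N, time in s.
With the tool pointing down it reaches from about 0.35 to 0.875 m from the base axis. Payload 4.2 kg.
Tool frame: the origin (TCP) lies at the very end of the fingers, on their centre line; the grasp point (between the pads) lies 19 mm behind it; z points along the fingers, y is the line along which they close (so a half turn about z gives the same grasp; the last joint's range is limited). The gripper opens to 85 mm and grips with 20 to 120 N. Pads are 22 mm wide; open, the fingers measure 114 mm over their backs; the gripper's body (76 mm by 85 mm) begins 54 mm behind the grasp point. The pads swing forward as they close: fully open they stand 13 mm farther back than shut.
Start: joints at [-0.96, 0.385, 0.008, 0, -1.194, -0.259], TCP at [0.215, -0.587, 0.231] pointing down, gripper open.
Joint ranges: [-3.14, 3.14], [-1.21, 2.06], [-1.07, 1.41], [-3.16, 2.05], [-2.99, -0.16], [-3.1, 3.1]. Speed limits (rad/s): [2.79, 2.79, 3.14, 3.14, 3.14, 3.14].

INTERFACE

Orientations are given as a rotation vector (axis times angle).
In Python, from station import get_state, camera, hand_in, boxes_of, silhouettes, pinpoint gives the robot as it stands.
- The arm moves only by the tool move_arm, never from a script. Its argument "increments" is a list that holds one entry, the list of rows, each a list of 5 numbers: the finger opening in mm, from 0 to 85.4, then the shift along the tool's x, y, z in mm, then the turn about the tool's z in rad. A call has 1 to 12 rows; each row shifts and turns the commanded pose from where the row before left it, along the tool's axes as they then stand; what a row does not reach is not made up. A row lasts 1/10 s, in which the tool goes at most 50 mm and 8.59 degrees, less where a joint would pass 70% of its speed; a pose out of reach is approached as far as the arm can. A call is refused whole if a number of a shift passes 50 or a number of a turn 0.15, either way. A call with a gripper value outside its range is refused whole. The fingers move at their own pace and stop on an object; "newtons" is the grip in N (left out, the last holds). Time passes only in rows, so rows that do not move let the fingers close. It gives the time, the measured TCP pose, the force, the opening and the grip force at its end, in the units of the state.
- get_state(): the state, without advancing time (a new reading comes with each control period).
- camera(name): name is "side" or "top" or "wrist"; returns a dict with "color" (384x512x3 uint8, red, green, blue), "fx", "fy", "cx", "cy" (pixels), "view" (4x4, takes a point from world to camera coordinates). Camera axes: x right, y up, looking along -z (the intrinsics and any distortion apply to the point x, -y, -z); pixel columns grow to the right and rows downward; lengths in m; the calibration is good to about 2 mm. The wrist camera is an equidistant fisheye: a pixel r from the principal point sees the ray r / f radians off the axis. A picture is of the moment at which its call begins. There is no depth.
- hand_in(): hands the job in; it is judged then, once.
Trained networks look in a picture, given as the dict that the camera call returned (one of the last four; its "shot" number tells which), for a name from the list of things; names that differ only in an ending like _2 or _b are one class to them, and where a whole thing is asked for, a point or a joint stands for the part that bears it (a point fixed in the world has none). Each returns a list of dicts, best first, with "confidence" (0 to 1); they miss things now and then, are a little off and sometimes report something else, mostly with a low value. They report only what shows in the picture. A call takes as long as a camera call.
- boxes_of(query, picture): "point" ([row, column] in pixels, amid what is visible of it).
- silhouettes(query, picture): "mask" (384x512 bool, what is visible of it) and "point" ([row, column] in pixels, amid what is visible of it).
- pinpoint(query, picture): "point" ([row, column] in pixels: a listed point, or the origin of a listed thing).
The state is a dict: "time": time; "joints": joint angles; "joint_vel": joint speeds; "effort": joint torques, N m; "tool_pos": TCP position; "eef_rot": TCP orientation; "force": force on the tool from outside, world axes, zero at the start; "moment": the same for the moment, N m; "gripper_width": finger opening in m; "grasp_force": force on a finger pad.
Only numpy, scipy, OpenCV 4.12 (cv2) and the standard library are available. Lean on these libraries where they do the work, as an engineer would, in place of code of your own. Each camera call takes 0.05 s, during which the arm holds its last target. There are 200 camera calls.

TASK

Slide the long bare end of the 300 mm steel pipe into the mouth of the flaring machine until you feel it come up against the hidden depth stop - bring it up gently, do not ram the stop. Leave it fully home there, push the clamp lever down until the cam grips the pipe tight, and leave both like that, with nothing else on the bench disturbed.

Things in the scene. Friction and masses are not known exactly. Their poses are not given: they have to be found in the camera images.
- pipe: Straight steel pipe, 10 mm outside diameter, 300 mm long, 0.08 to 0.14 kg, lying level on two brass hexagon nuts fixed on it (17 mm across flats, 14 mm long). Origin: on its axis at mid-length, 8.5 mm above the bench. Own x runs along it to the long bare end at x = +150 mm. Nut centres at x = +35 and -125 mm; between them (-118 to +28 mm) it is bare, for gripping.
- pipe_end (a point): Centre of the end face of the pipe's long bare end (x = +150 mm of the pipe), the end that goes into the machine. 108 mm are free behind it, up to the first nut (whose thin round collar takes 10 mm of that).
- flarer: Bench flaring machine, grey cast iron and steel, fixed down: base plate 290 x 125 x 12 mm, die head 60 mm wide and 127 mm high, round ram housing, turret, three-spoke capstan. Origin: on the bench under the die head. Own x, level, is the way the pipe goes in; z up. Only the base plate (20 mm) stands out before the mouth.
- mouth (a point): Centre of the bore's mouth on the head's -x face, 85 mm above the bench; axes as flarer. The bore is level, square, 12 mm wide, countersunk from 20 mm over the first 14 mm. A depth stop sits in it out of sight, set for the last job: the pipe stops 70 to 95 mm in from the face; only feel tells where. Sliding takes under 3 N; over 18 N on the stop is ramming.
- clamp_lever (a joint): Cam clamp lever, rad: round 12 mm steel bar with a ball knob, in a slot on top of the die head. 0 = open, bar 52 degrees above level on the machine's own +y side; grows as the bar is pushed down; hard end at 1.25 (20 degrees below level). Stays where left. Takes 2 to 3 N at the knob to move; with a pipe in the bore the cam bites from about 0.85 and is tight from 1.05; push to the end.
- cam_pivot (a point): Pivot of the clamp lever, 110 mm above the bench and 41 mm in from the mouth face; the lever turns about the machine's own x through this point.
- lever_knob (a point): Centre of the lever's black ball knob, 28 mm across, 130 mm from the pivot.
- short_pipe: Bystander, leave alone: 8 mm steel pipe 190 mm long with two 14 mm nuts. Origin on its axis.
- deburrer: Bystander, leave alone: deburring tool, black handle 95 x 20 x 20 mm and thin steel shank, 130 mm long in all. Origin under its middle.
- bent_pipe: Bystander, leave alone: 8 mm copper pipe bent to an L, legs 150 and 100 mm. Origin at the height of its axis.
- spare_dies: Bystander, leave alone: pair of steel flaring dies, 60 x 24 x 24 mm. Origin under its middle.
- pipe_cutter: Bystander, leave alone: blue C-frame pipe cutter, 100 x 45 x 20 mm. Origin under its middle.
- nut_tray: Bystander, leave alone: grey two-part tray of nuts, 150 x 110 x 35 mm. Origin under its middle.
- pad_carton: Bystander, leave alone: red brake pad carton, 90 x 150 x 60 mm. Origin under its middle.

How it is judged:
By the outcome, as a careful person would: the job done as asked, in the order asked, and still so for the second after the job is handed in, with the robot touching nothing.
It also fails if it takes over 58 s, if anything falls off the work surface, if the arm or the gripper's body presses on something with over 40 N, if the wrist force passes 120 N, or if a joint passes its speed limit or range.

## Working session

There is one attempt and no reset: what is moved stays moved. The work goes in short steps, Python scripts to look and compute and a tool call to move; the robot and the scene stay as the last step left them, time stands still between calls to the robot, and variables do not carry over. Pictures are saved under pics/ and viewed, at most 10 in all, crops included, and the job is handed in when it is done.

Besides the shell and the picture viewer there is one more tool, called after "Emit:" by a JSON object that holds its "method" and its "body", one argument or row to a line. move_arm: Moves the arm, as the interface text tells. Its arguments: {"type":"object","properties":{"increments":{"type":"array"},"newtons":{"type":"number"}},"required":["increments"]}

```bash
mkdir -p pics; ls
cat > h.py <<'E'
import numpy as np, cv2
from scipy.spatial.transform import Rotation as R
from scipy.optimize import least_squares
from station import *
def ray(c,p):
    r,q=p; x=(q-c['cx'])/c['fx']; y=(r-c['cy'])/c['fy']
    if c.get('name')=='wrist':
        t=np.hypot(x,y); s=np.sin(t)/t if t>1e-9 else 1; d=np.array([x*s,-y*s,-np.cos(t)])
    else: d=np.array([x,-y,-1.])
    V=np.array(c['view']); d=V[:3,:3].T@d; o=-V[:3,:3].T@V[:3,3]
    return o,d/np.linalg.norm(d)
def proj(c,P):
    V=np.array(c['view']); p=V[:3,:3]@np.array(P)+V[:3,3]; x,y,z=p[0],-p[1],-p[2]
    if c.get('name')=='wrist':
        n=np.hypot(x,y); t=np.arctan2(n,z); x,y=x/n*t,y/n*t
    else: x,y=x/z,y/z
    return np.array([c['cy']+c['fy']*y,c['cx']+c['fx']*x])
def tri(rs):
    A=sum(np.eye(3)-np.outer(d,d) for o,d in rs); b=sum((np.eye(3)-np.outer(d,d))@o for o,d in rs)
    P=np.linalg.solve(A,b); return P,[np.linalg.norm((np.eye(3)-np.outer(d,d))@(P-o))*1000 for o,d in rs]
def cam(n):
    c=camera(n); c['name']=n; return c
def atz(r,z): o,d=r; return o+d*(z-o[2])/d[2]
E
python3 - <<'E'
from h import *
np.set_printoptions(precision=4,suppress=True)
print(get_state())
cs={n:cam(n) for n in('side','top','wrist')}
for n,c in cs.items():
    cv2.imwrite(f'pics/a_{n}.png',c['color'][:,:,::-1]); print(n,c['shot'],c['fx'],c['cx'],c['cy'],[k for k in c if k!='color']); print(np.array(c['view']))
H={'pipe':.0085,'pipe_end':.0085,'flarer':0,'mouth':.085,'cam_pivot':.11,'lever_knob':.2}
for q in H:
    rs=[]
    for n,c in cs.items():
        r=pinpoint(q,c)
        if r: print(q,n,[(np.array(x['point']),round(x['confidence'],2)) for x in r[:2]], atz(ray(c,r[0]['point']),H[q])); rs.append(ray(c,r[0]['point'])) if n!='wrist' or r[0]['confidence']>.5 else 0
    if len(rs)>1: print('  tri',*tri(rs))
for q in ['short_pipe','deburrer','bent_pipe','spare_dies','pipe_cutter','nut_tray','pad_carton']:
    for n in ('top',):
        r=pinpoint(q,cs[n])
        if r: print(q,n,r[0]['confidence'],atz(ray(cs[n],r[0]['point']),0.005))
E
```

```text
pics
{'time': 0.0, 'joints': array([-0.9604,  0.3856,  0.0066, -0.0005, -1.194 , -0.2586]), 'joint_vel': array([ 0.0009,  0.0005, -0.0011,  0.0001,  0.0019,  0.0013]), 'effort': array([ -0.0011, -39.2292,  18.8405,   4.1863,  -0.0046,  -0.    ]), 'tool_pos': array([ 0.2152, -0.5862,  0.2302]), 'eef_rot': array([ 0.5494, -3.0927, -0.0034]), 'force': array([-0.6139,  0.5251, -0.1893]), 'moment': array([-0.0106, -0.0052,  0.0431]), 'grasp_force': 0.0, 'gripper_width': 0.0856269748530589}
side 1 410.0841705091196 261.46678114983797 191.17339480466734 ['fx', 'fy', 'cx', 'cy', 'view', 'shot', 'name']
[[-0.9503 -0.3114 -0.0043  0.533 ]
 [ 0.2351 -0.7262  0.646  -0.3465]
 [-0.2043  0.6129  0.7633 -0.9968]
 [ 0.      0.      0.      1.    ]]
top 2 378.8346918852552 258.7866058987557 194.88400266305086 ['fx', 'fy', 'cx', 'cy', 'view', 'shot', 'name']
[[ 0.0238 -0.9997 -0.0079 -0.1413]
 [ 0.9903  0.0225  0.137  -0.5896]
 [-0.1368 -0.0111  0.9905 -0.9116]
 [ 0.      0.      0.      1.    ]]
wrist 3 297.3186396354542 252.92076688675323 193.94570472046 ['fx', 'fy', 'cx', 'cy', 'view', 'shot', 'nam
[... 1303 characters left out ...]
vot top [(array([202.3, 122.8]), 0.84)] [0.5585 0.1875 0.11  ]
  tri [0.5556 0.1834 0.1202] [np.float64(1.7011325011338592), np.float64(1.7011325011337972)]
lever_knob side [(array([302.8, 280. ]), 0.9)] [0.4659 0.1657 0.2   ]
lever_knob top [(array([244.9, 118.6]), 0.71)] [0.4604 0.1561 0.2   ]
  tri [0.4637 0.1605 0.1896] [np.float64(3.328795845372366), np.float64(3.3287958453724373)]
short_pipe top 0.71 [ 0.5252 -0.2283  0.005 ]
deburrer top 0.88 [ 0.5304 -0.2329  0.005 ]
bent_pipe top 0.55 [ 0.7651 -0.1218  0.005 ]
spare_dies top 0.56 [0.3998 0.0564 0.005 ]
pipe_cutter top 0.88 [ 0.7701 -0.0175  0.005 ]
nut_tray top 0.92 [0.7971 0.1457 0.005 ]
pad_carton top 0.8 [ 0.6362 -0.4936  0.005 ]
```

```bash
python3 -c "
import cv2
a=cv2.imread('pics/a_top.png');cv2.imwrite('pics/b_top.png',cv2.resize(a,(800,600),interpolation=3))
a=cv2.imread('pics/a_side.png');cv2.imwrite('pics/b_side.png',cv2.resize(a,(800,600),interpolation=3))"
```

```text
(no output)
```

View pics/b_top.png

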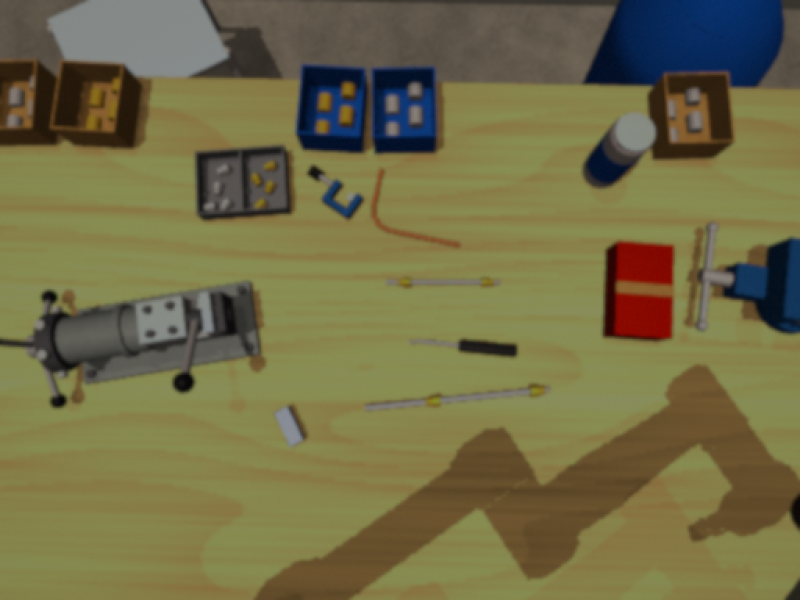

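View pics/b_side.png

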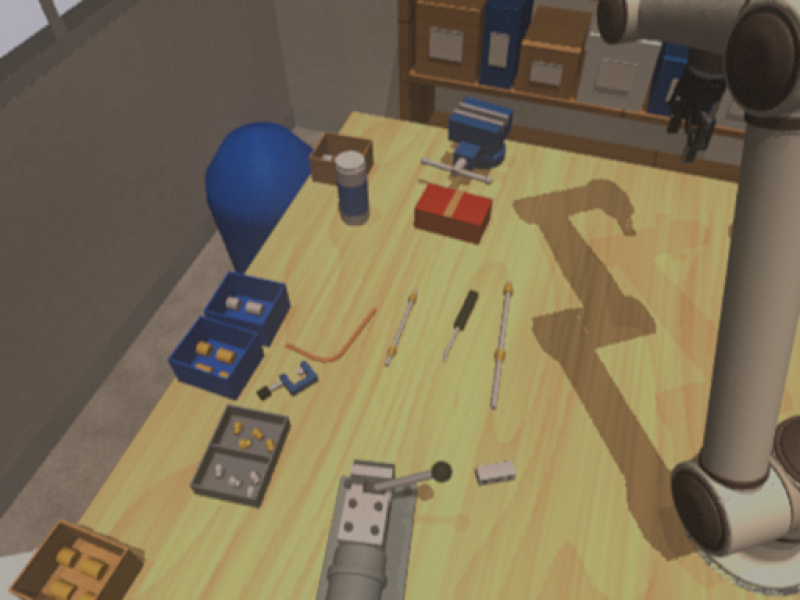

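The top view shows the pipe, bare end at (365,408) and nuts at (433,400) and (537,391). The machine is at left, mouth facing right, with the lever knob at (183,381). In the side view the knob is at (441,471) and the dies are beside it at (495,472). I'll move over the pipe with the wrist camera looking along it.

```bash
cat >> h.py <<'E'
def plan(p,yaw,n,w,s=None,lean=None):
    """rows to world TCP p, tool-x yaw; from measured state"""
    s=s or get_state(); M=R.from_rotvec(s['eef_rot']).as_matrix(); y0=np.arctan2(M[1,0],M[0,0])
    dy=(yaw-y0+np.pi)%(2*np.pi)-np.pi; d=(np.array(p)-s['tool_pos'])/n*1000
    rows=[]
    for i in range(n):
        y=y0+dy*i/n; X=np.array([np.cos(y),np.sin(y),0]); Y=np.array([np.sin(y),-np.cos(y),0])
        rows.append([w,round(float(d@X),1),round(float(d@Y),1),round(float(-d[2]),1),round(float(-dy/n),3)])
    print('yaw0',y0,'tilt',M[:,2]); print(str(rows).replace(' ',''))
E
python3 -c "
from h import *
plan([.447,-.235,.23],np.radians(-83),12,85)"
```

```text
yaw0 -2.789746021314242 tilt [-2.66721658e-05  2.29034899e-05 -9.99999999e-01]
[[85,-28.2,20.9,0.1,-0.112],[85,-30.4,17.6,0.1,-0.112],[85,-32.1,14.1,0.1,-0.112],[85,-33.5,10.4,0.1,-0.112],[85,-34.5,6.6,0.1,-0.112],[85,-35.0,2.7,0.1,-0.112],[85,-35.1,-1.2,0.1,-0.112],[85,-34.7,-5.1,0.1,-0.112],[85,-33.9,-8.9,0.1,-0.112],[85,-32.7,-12.7,0.1,-0.112],[85,-31.1,-16.2,0.1,-0.112],[85,-29.1,-19.6,0.1,-0.112]]
```

Emit:
{"method": "move_arm", "body": {
  "increments": [
    [[85, -28, 21, 0, -0.112], [85, -30, 18, 0, -0.112], [85, -32, 14, 0, -0.112], [85, -33.5, 10, 0, -0.112], [85, -34.5, 7, 0, -0.112], [85, -35, 3, 0, -0.112], [85, -35, -1, 0, -0.112], [85, -35, -5, 0, -0.112], [85, -34, -9, 0, -0.112], [85, -33, -13, 0, -0.112], [85, -31, -16, 0, -0.112], [85, -29, -20, 0, -0.112]]
  ]
}}

```text
time: 2.6
tool_pos: [0.4465, -0.2328, 0.2316]
eef_rot: [-2.361, 2.073, -0.001]
force: [0.1, 0.1, 0.2]
gripper_width: 0.0847
grasp_force: 0.0
```

Emit:
{"method": "move_arm", "body": {
  "increments": [
    [[85, 0, 0, 0, 0], [85, 0, 0, 0, 0]]
  ]
}}

```text
time: 2.8
tool_pos: [0.4462, -0.2335, 0.2314]
eef_rot: [2.357, -2.077, 0.0]
force: [0.6, 0.5, 0.4]
gripper_width: 0.0849
grasp_force: 0.0
```

```bash
cat > look.py <<'E'
from h import *; import sys,pickle
np.set_printoptions(precision=4,suppress=True)
def look(tag):
    s=get_state(); c=cam('wrist'); cv2.imwrite(f'pics/{tag}.png',cv2.resize(c['color'][:,:,::-1],(800,600),interpolation=3))
    print(s['time'],s['tool_pos'],s['eef_rot'],s['force'])
    H={'pipe':.0085,'pipe_end':.0085,'mouth':.085,'cam_pivot':.11,'lever_knob':.2124,'flarer':0}; D={}
    for q in H:
        r=pinpoint(q,c)
        if r: D[q]=ray(c,r[0]['point']); print(q,r[0]['confidence'],np.array(r[0]['point']),atz(D[q],H[q]))
    for q in ('pipe','flarer'):
        m=silhouettes(q,c)
        if m: D['m_'+q]=m[0]['mask']; print('mask',q,m[0]['confidence'],m[0]['mask'].sum())
    c.pop('color'); pickle.dump((c,D,s),open(f'{tag}.pkl','wb')); return c,D
E
python3 - <<'E'
from look import *
c,D=look('w1')
if 'm_pipe' in D:
    ys,xs=np.nonzero(D['m_pipe'])
    P=np.array([atz(ray(c,(y,x)),.0085) for y,x in zip(ys,xs)])[:,:2]
    m=P.mean(0); u=np.linalg.svd(P-m,full_matrices=False)[2][0]; u*=np.sign(u[1]); t=(P-m)@u
    print('line',m,np.degrees(np.arctan2(u[1],u[0])),m+u*t.min(),m+u*t.max(),t.max()-t.min())
E
```

```text
2.8 [ 0.4462 -0.2335  0.2314] [ 2.357 -2.077  0.   ] [0.6003 0.5188 0.3844]
pipe 0.59 [176.1 251.3] [ 0.4457 -0.2188  0.0085]
pipe_end 0.77 [274.6 253.2] [ 0.4248 -0.0747  0.0085]
lever_knob 0.29 [179.8 107.7] [ 0.5377 -0.2562  0.2124]
mask pipe 0.73 1890
line [ 0.4489 -0.235 ] 97.02154309383141 [ 0.465  -0.3661] [ 0.4281 -0.0665] 0.3018308440275195
```

View pics/w1.png

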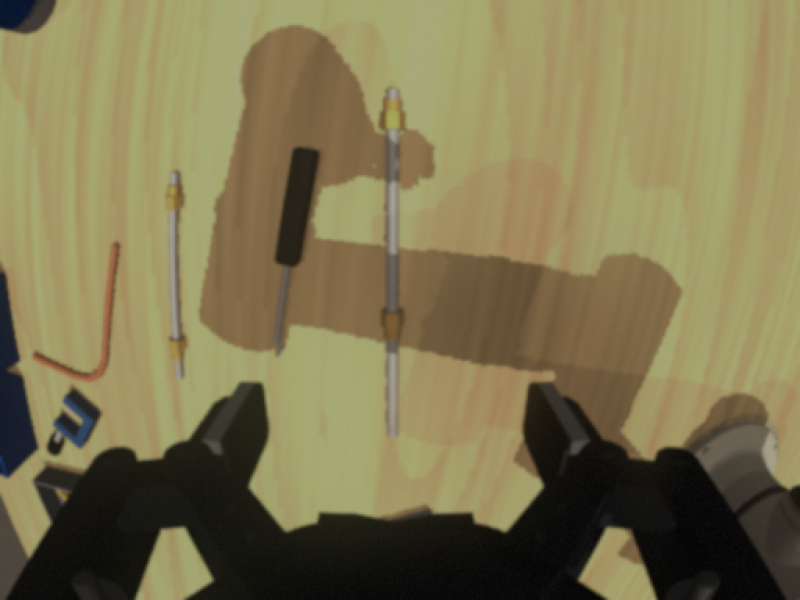

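The wrist view shows the pipe running vertically at column 393, from row 90 to 436, with its nuts at rows 115 and 323. The deburrer lies at its left. Next I'll look at the machine from above.

```bash
python3 -c "
from h import *
plan([.545,.24,.38],np.radians(-82.5),12,85)"
```

```text
yaw0 -1.446877848075483 tilt [ 4.36917651e-06 -1.12422894e-05 -1.00000000e+00]
[[85,-38.2,-13.1,-12.4,-0.001],[85,-38.2,-13.1,-12.4,-0.001],[85,-38.2,-13.1,-12.4,-0.001],[85,-38.2,-13.2,-12.4,-0.001],[85,-38.2,-13.2,-12.4,-0.001],[85,-38.2,-13.2,-12.4,-0.001],[85,-38.2,-13.2,-12.4,-0.001],[85,-38.2,-13.3,-12.4,-0.001],[85,-38.2,-13.3,-12.4,-0.001],[85,-38.1,-13.3,-12.4,-0.001],[85,-38.1,-13.3,-12.4,-0.001],[85,-38.1,-13.3,-12.4,-0.001]]
```

Emit:
{"method": "move_arm", "body": {
  "increments": [
    [[85, -38, -13, -20, 0], [85, -38, -13, -20, 0], [85, -38, -13, -20, 0], [85, -38, -13, -20, 0], [85, -38, -13, -20, 0], [85, -38, -13, -20, 0], [85, -38, -13, -20, 0], [85, -38, -13, -10, 0], [85, -38, -13, 0, 0], [85, -38, -13, 0, 0], [85, -38, -13, 0, 0], [85, -38, -13, 0, 0]]
  ]
}}

```text
time: 4.45
tool_pos: [0.544, 0.2392, 0.3814]
eef_rot: [-2.356, 2.079, -0.0]
force: [0.7, 0.2, 0.6]
gripper_width: 0.0851
grasp_force: 0.0
```

Emit:
{"method": "move_arm", "body": {
  "increments": [
    [[85, 0, 0, 0, 0], [85, 0, 0, 0, 0]]
  ]
}}

```text
time: 4.65
tool_pos: [0.5439, 0.2383, 0.3804]
eef_rot: [2.356, -2.076, -0.0]
force: [-0.5, -1.7, -0.2]
gripper_width: 0.0846
grasp_force: 0.0
```

Run:
```python
from look import *
c,D=look('w2')
```

```text
4.65 [0.5439 0.2383 0.3804] [ 2.3556 -2.0759 -0.0004] [-0.5461 -1.743  -0.1798]
mouth 0.91 [ 86.8 243.2] [0.5694 0.1393 0.085 ]
cam_pivot 0.97 [115.5 241.9] [0.5653 0.1805 0.11  ]
lever_knob 0.65 [113.  332.1] [0.4686 0.1598 0.2124]
flarer 0.64 [116.1 248.1] [0.5576 0.1847 0.    ]
mask flarer 0.94 14487
```

View pics/w2.png

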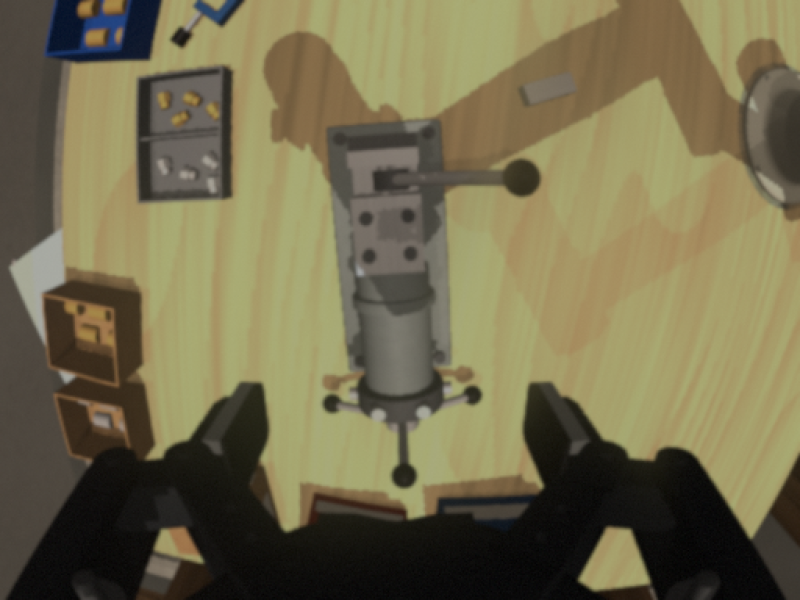

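The picture shows the machine from above. The base's front corners are at (328,128) and (439,121), the knob at (521,178), the pivot slot at (380,180) and the long base edges run down to about (349,368) and (451,363). I'll take a second view from further back.

Emit:
{"method": "move_arm", "body": {
  "increments": [
    [[85, 35, 0, 15, 0], [85, 35, 0, 20, 0], [85, 35, 0, 20, 0], [85, 35, 0, 20, 0], [85, 0, 0, 0, 0], [85, 0, 0, 0, 0]]
  ]
}}

```text
time: 5.7
tool_pos: [0.5614, 0.098, 0.3063]
eef_rot: [2.354, -2.08, 0.0]
force: [-0.5, -0.3, 0.6]
gripper_width: 0.0853
grasp_force: 0.0
```

Run:
```python
from look import *
c,D=look('w3')
c1,D1,_=pickle.load(open('w2.pkl','rb'))
for p in [(328,128),(439,121),(349,368),(451,363)]: print('base',p,atz(ray(c1,(p[1]*.64,p[0]*.64)),.012))
for q in ('mouth','cam_pivot','lever_knob','flarer'):
    if q in D and q in D1: print(q,*tri([D[q],D1[q]]))
```

```text
5.7 [0.5614 0.098  0.3063] [ 2.3538 -2.0802  0.0002] [-0.4512 -0.2522  0.5623]
pipe_end 0.81 [ 62.4 354.4] [ 0.4271 -0.0656  0.0085]
mouth 0.96 [198.2 242.6] [0.5684 0.1426 0.085 ]
cam_pivot 0.69 [235.9 242.6] [0.563 0.184 0.11 ]
lever_knob 0.85 [258.9 341.8] [0.4703 0.1492 0.2124]
flarer 0.98 [209.  248.5] [0.5565 0.1875 0.    ]
mask pipe 0.78 402
mask flarer 0.61 12492
base (328, 128) [0.6293 0.1328 0.012 ]
base (439, 121) [0.511  0.1106 0.012 ]
base (349, 368) [0.5771 0.4096 0.012 ]
base (451, 363) [0.4551 0.3876 0.012 ]
mouth [0.5688 0.1398 0.0938] [np.float64(0.28329571710900203), np.float64(0.2832957171092787)]
cam_pivot [0.5641 0.1801 0.1185] [np.float64(0.9399957035698212), np.float64(0.9399957035696561)]
lever_knob [0.4628 0.1594 0.1934] [np.float64(0.6083900418654173), np.float64(0.6083900418655113)]
flarer [0.5572 0.1843 0.0089] [np.float64(0.40806789893812406), np.float64(0.40806789893794637)]
```

View pics/w3.png

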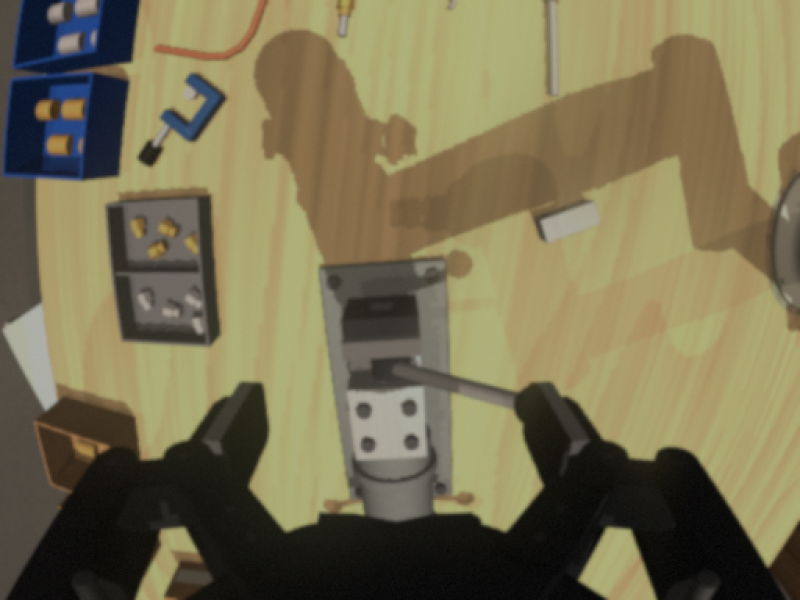

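The picture shows the machine's dark front face at about (380,305), the base's front corners at (320,268) and (443,260), and the lever bar going right to a knob hidden behind a finger. I'll fit one pose to all of these observations.

```bash
cat > fit.py <<'E'
from look import *
C={n:pickle.load(open(n+'.pkl','rb')) for n in('w2','w3')}
def pts(M,y,th=0):
    u=np.array([np.cos(y),np.sin(y),0]); v=np.array([-np.sin(y),np.cos(y),0]); k=np.array([0,0,1.]); B=M-k*M[2]+k*.012
    P=dict(mouth=M,cam_pivot=M+.041*u+.025*k); a=np.radians(52)
    P['lever_knob']=P['cam_pivot']+.13*(np.cos(a)*v+np.sin(a)*k)
    P['FL']=B-.02*u-.0625*v; P['FR']=B-.02*u+.0625*v; P['BL']=B+.27*u-.0625*v; P['BR']=B+.27*u+.0625*v
    return P
O=[]
S={'w2':dict(FL=(328,128),FR=(439,121)),'w3':dict(FL=(320,268),FR=(443,260)) }
L={'w2':dict(L=[(334,190),(343,300),(348,362)],R=[(443,190),(448,300),(451,360)]),'w3':dict(L=[(327,330),(340,430)],R=[(446,330),(450,430)])}
for n,(c,D,s) in C.items():
    for q in('mouth','cam_pivot','lever_knob'):
        if n=='w3' and q=='lever_knob': continue
        o,d=D[q]; O.append((c,q,proj(c,o+d*.3),.5))
    for q,p in S[n].items(): O.append((c,q,np.array([p[1],p[0]])*.64,1))
from scipy.spatial.transform import Rotation
def res(x):
    P=pts(x[:3],x[3]); r=[w*(proj(c,P[q])-p) for c,q,p,w in O]
    u=np.array([np.cos(x[3]),np.sin(x[3])]); v=np.array([-u[1],u[0]])
    e=[]
    for n in L:
        c=C[n][0]
        for side,sg in(('L',-1),('R',1)):
            for p in L[n][side]:
                g=atz(ray(c,(p[1]*.64,p[0]*.64)),.012)[:2]; e.append(700*((g-x[:2])@v-sg*.0625))
    return np.concatenate(r+[np.array(e)])
f=least_squares(res,[.569,.14,.09,1.76],loss='soft_l1')
print(f.x,np.degrees(f.x[3])); print(res(f.x).round(1)); print(pts(f.x[:3],f.x[3]))
E
python3 fit.py; python3 -c "
from h import *
plan([.449,-.235,.10],np.radians(-83),12,60)"
```

```text
[0.5676 0.1398 0.0955 1.7666] 101.22049904206133
[ 0.   0.5  0.2  2.   1.3 -4.8 -0.4 -2.  -1.4  0.7  0.3  0.3  0.5  1.4
  0.4 -1.9 -0.4  1.8  3.1  1.8  0.2 -1.  -1.1 -0.2  1.8  1.1 -1.9 -1.1]
{'mouth': array([0.5676, 0.1398, 0.0955]), 'cam_pivot': array([0.5596, 0.18  , 0.1205]), 'lever_knob': array([0.4811, 0.1644, 0.2229]), 'FL': array([0.6328, 0.1323, 0.012 ]), 'FR': array([0.5102, 0.108 , 0.012 ]), 'BL': array([0.5764, 0.4168, 0.012 ]), 'BR': array([0.4538, 0.3925, 0.012 ])}
yaw0 -1.4448885515773777 tilt [ 3.86929035e-04  1.98116151e-04 -9.99999906e-01]
[[60,26.5,12.8,17.2,0.0],[60,26.5,12.8,17.2,0.0],[60,26.5,12.8,17.2,0.0],[60,26.5,12.8,17.2,0.0],[60,26.5,12.8,17.2,0.0],[60,26.5,12.7,17.2,0.0],[60,26.5,12.7,17.2,0.0],[60,26.5,12.7,17.2,0.0],[60,26.5,12.7,17.2,0.0],[60,26.5,12.7,17.2,0.0],[60,26.5,12.7,17.2,0.0],[60,26.5,12.7,17.2,0.0]]
```

Emit:
{"method": "move_arm", "body": {
  "increments": [
    [[85, 15, -4, 29, 0], [85, 15, -4, 29, 0], [85, 15, -4, 29, 0], [85, 15, -4, 29, 0], [85, 16, -4, 29, 0], [85, 0, 0, 0, 0], [85, 0, 0, 0, 0]]
  ]
}}

```text
time: 6.85
tool_pos: [0.5909, 0.026, 0.1614]
eef_rot: [2.355, -2.078, 0.0]
force: [0.1, 0.4, 1.5]
gripper_width: 0.0848
grasp_force: 0.0
```

Run:
```python
from look import *
c,D=look('w4')
im=cv2.imread('pics/w4.png'); cr=im[220:520,230:630]; cv2.imwrite('pics/w4c.png',cv2.resize(cr,(800,600),interpolation=3))
c1,D1,_=pickle.load(open('w2.pkl','rb'));c2,D2,_=pickle.load(open('w3.pkl','rb'))
for q in ('mouth','cam_pivot','lever_knob','flarer'):
    if q in D: print(q,*tri([D[q],D1[q],D2[q]]),*tri([D[q],D1[q]]))
```

```text
6.85 [0.5909 0.026  0.1614] [ 2.3552 -2.078   0.0003] [0.0963 0.4273 1.4523]
pipe_end 0.93 [113.6 413.6] [ 0.4266 -0.0702  0.0085]
mouth 0.93 [317.1 258.9] [0.5703 0.1391 0.085 ]
flarer 0.65 [302.5 262.2] [0.558  0.1867 0.    ]
mask pipe 0.95 1218
mask flarer 0.6 7435
mouth [0.5693 0.1405 0.0849] [np.float64(1.3176461608592032), np.float64(1.2417459758308862), np.float64(2.2196417350648354)] [0.5698 0.1394 0.0846] [np.float64(0.4576214403308887), np.float64(0.4576214403309936)]
flarer [0.5575 0.1853 0.0026] [np.float64(0.9642441875206953), np.float64(0.714129482467701), np.float64(1.4698693568868353)] [0.558  0.1846 0.0025] [np.float64(0.36645073431303177), np.float64(0.3664507343131411)]
```

View pics/w4c.png

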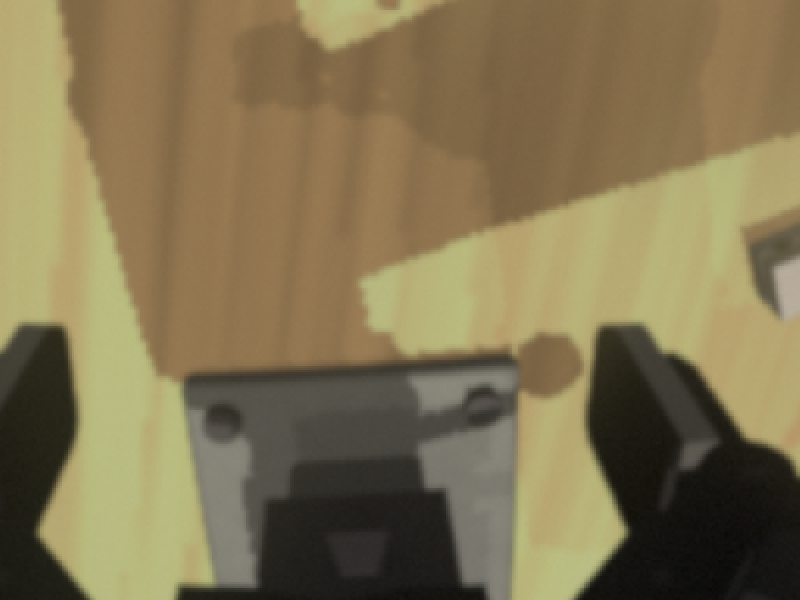

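The crop shows the mouth's dark countersink at (357,548) and the base's front edge from about (188,400) to (516,380). The mouth now triangulates at z = 0.085.

Run:
```python
from look import *
c,D,_=pickle.load(open('w4.pkl','rb'))
f=lambda p:((220+p[1]/2)*.64,(230+p[0]/2)*.64)
def yw(a,b): d=b-a; return np.degrees(np.arctan2(d[1],d[0]))
for z,ps in((.012,[(192,405),(516,382),(217,598),(512,598)]),(0,[(187,377),(516,357)])):
    W=[atz(ray(c,f(p)),z) for p in ps]; print(np.array(W)); print('front yaw',yw(W[0],W[1])-90)
    if len(W)>2: print(yw(W[0],W[2]),yw(W[1],W[3]))
# bolts
for z in(.012,): 
    W=[atz(ray(c,f(p)),z) for p in[(221,423),(485,405)]]; print('bolts',yw(*W)-90+360)
# pipe from all masks
for n in('w1','w3','w4'):
    c,D,_=pickle.load(open(n+'.pkl','rb'))
    ys,xs=np.nonzero(D['m_pipe'])
    P=np.array([atz(ray(c,(y,x)),.0085) for y,x in zip(ys,xs)])[:,:2]
    m=P.mean(0); u=np.linalg.svd(P-m,full_matrices=False)[2][0]; u*=np.sign(u[1]); t=(P-m)@u
    print(n,m,np.degrees(np.arctan2(u[1],u[0])),m+u*t.min(),m+u*t.max(),t.max()-t.min())
plan([.449,-.235,.10],np.radians(-83),8,60)
```

```text
[[0.6274 0.1391 0.012 ]
 [0.5103 0.1149 0.012 ]
 [0.6119 0.2367 0.012 ]
 [0.487  0.2232 0.012 ]]
front yaw -258.3226870704616
99.03550823821305 102.14047552503844
[[0.6312 0.1345 0.    ]
 [0.509  0.1108 0.    ]]
front yaw -259.02308277471957
bolts 101.54125503023266
w1 [ 0.4489 -0.235 ] 97.02154309383141 [ 0.465  -0.3661] [ 0.4281 -0.0665] 0.3018308440275195
w3 [ 0.4341 -0.1181] 97.35650428338158 [ 0.4406 -0.1685] [ 0.4276 -0.0678] 0.10147854028359263
w4 [ 0.4368 -0.1375] 97.3266673400863 [ 0.4449 -0.2004] [ 0.4279 -0.0683] 0.13317923945439208
yaw0 -1.445302385379332 tilt [ 0.001   0.0003 -1.    ]
[[60,30.2,21.7,7.7,0.0],[60,30.2,21.7,7.7,0.0],[60,30.2,21.6,7.7,0.0],[60,30.2,21.6,7.7,0.0],[60,30.2,21.6,7.7,0.0],[60,30.2,21.6,7.7,0.0],[60,30.3,21.6,7.7,0.0],[60,30.3,21.6,7.7,0.0]]
```

Emit:
{"method": "move_arm", "body": {
  "increments": [
    [[50, 30, 21.5, 5, 0], [50, 30, 21.5, 8, 0], [50, 30, 21.5, 8, 0], [50, 30, 21.5, 8, 0], [50, 30, 21.5, 8, 0], [50, 30, 21.5, 8, 0], [50, 30.5, 21.5, 8, 0], [50, 30.5, 21.5, 8, 0], [50, 0, 0, 20, 0], [50, 0, 0, 0, 0], [50, 0, 0, 0, 0]]
  ]
}}

```text
time: 8.4
tool_pos: [0.4503, -0.2345, 0.0806]
eef_rot: [2.356, -2.078, 0.0]
force: [0.5, 0.4, -0.0]
gripper_width: 0.05
grasp_force: 0.0
```

Run:
```python
from look import *
c,D=look('w5')
ys,xs=np.nonzero(D['m_pipe'])
P=np.array([atz(ray(c,(y,x)),.0085) for y,x in zip(ys,xs)])[:,:2]
m=P.mean(0); u=np.linalg.svd(P-m,full_matrices=False)[2][0]; u*=np.sign(u[1]); t=(P-m)@u
print(m,np.degrees(np.arctan2(u[1],u[0])),m+u*t.min(),m+u*t.max(),t.max()-t.min())
plan([.4493,-.2357,.003],np.radians(-82.8),4,50)
```

```text
8.4 [ 0.4503 -0.2345  0.0806] [ 2.3561 -2.0776  0.0001] [ 0.5342  0.4307 -0.0236]
pipe 0.63 [226.5 255.2] [ 0.4457 -0.2168  0.0085]
mask pipe 0.73 4740
[ 0.4515 -0.2565] 97.1598159552189 [ 0.4654 -0.3669] [ 0.4323 -0.1035] 0.26539712338747445
yaw0 -1.445243741414308 tilt [ 0.0006 -0.0001 -1.    ]
[[50,0.3,0.3,19.4,-0.0],[50,0.3,0.3,19.4,-0.0],[50,0.3,0.3,19.4,-0.0],[50,0.3,0.3,19.4,-0.0]]
```

View pics/w5.png

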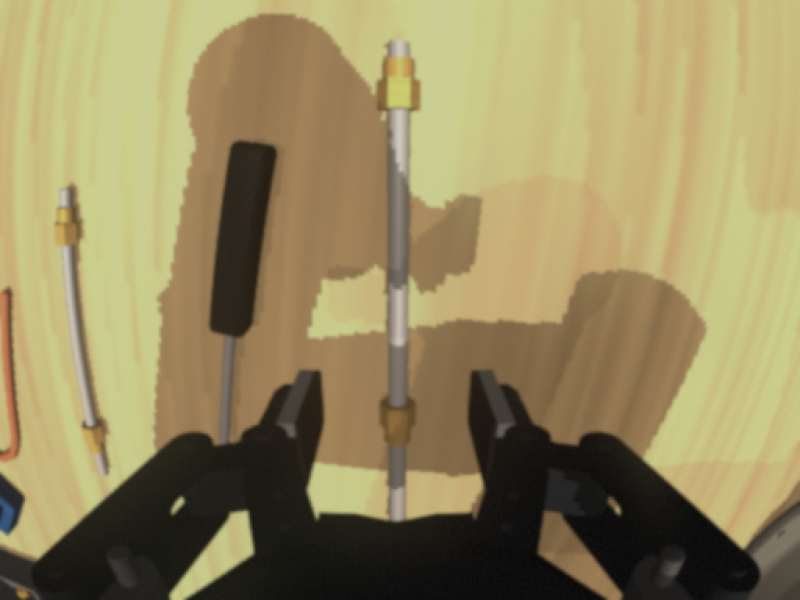

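The fingers straddle the pipe, centred at column 397, and are parallel to it. Descending and gripping.

Emit:
{"method": "move_arm", "body": {
  "increments": [
    [[50, 0, 1.5, 20, 0], [50, 1, 0, 20, 0], [50, 0, 0, 20, 0], [50, 0, 0, 13, 0], [50, 0, 0, 4.5, 0], [50, 0, 0, 0, 0]]
  ]
}}

```text
time: 9.45
tool_pos: [0.4485, -0.2357, 0.0024]
eef_rot: [2.356, -2.078, -0.002]
force: [-0.0, 0.4, 1.2]
gripper_width: 0.05
grasp_force: 0.0
```

Emit:
{"method": "move_arm", "body": {
  "increments": [
    [[5, 0, 0, 0, 0], [5, 0, 0, 0, 0], [5, 0, 0, 0, 0], [5, 0, 0, 0, 0], [5, 0, 0, 0, 0], [5, 0, 0, 0, 0], [5, 0, 0, 0, 0], [5, 0, 0, 0, 0]]
  ],
  "newtons": 60
}}

```text
time: 10.25
tool_pos: [0.4493, -0.2358, 0.0037]
eef_rot: [-2.356, 2.078, -0.002]
force: [0.3, 1.2, 5.3]
gripper_width: 0.0072
grasp_force: 58.9
```

Emit:
{"method": "move_arm", "body": {
  "increments": [
    [[25, 0, 0, 0, 0], [25, 0, 0, 1.5, 0], [25, 0, 0, 1.5, 0], [25, 0, 0, 0, 0]]
  ]
}}

```text
time: 10.65
tool_pos: [0.4485, -0.2357, -0.0]
eef_rot: [2.356, -2.078, -0.001]
force: [-0.7, 1.1, 4.9]
gripper_width: 0.025
grasp_force: 2.2
```

Emit:
{"method": "move_arm", "body": {
  "increments": [
    [[5, 0, 0, 0, 0], [5, 0, 0, 0, 0], [5, 0, 0, 0, 0], [5, 0, 0, 0, 0], [5, 0, 0, 0, 0]]
  ],
  "newtons": 60
}}

```text
time: 11.15
tool_pos: [0.4492, -0.236, 0.0005]
eef_rot: [-2.356, 2.078, -0.002]
force: [-0.4, 0.5, 7.2]
gripper_width: 0.0075
grasp_force: 59.0
```

Run:
```python
from look import *
c,D=look('w6')
im=cv2.imread('pics/w6.png'); cv2.imwrite('pics/w6c.png',cv2.resize(im[300:600,200:600],(800,600),interpolation=3))
```

```text
11.15 [ 0.4492 -0.236   0.0005] [-2.3562  2.0775 -0.0018] [-0.4477  0.5378  7.2032]
pipe 0.59 [283.1 250.5] [ 0.448  -0.219   0.0085]
mask pipe 0.97 7745
```

View pics/w6c.png

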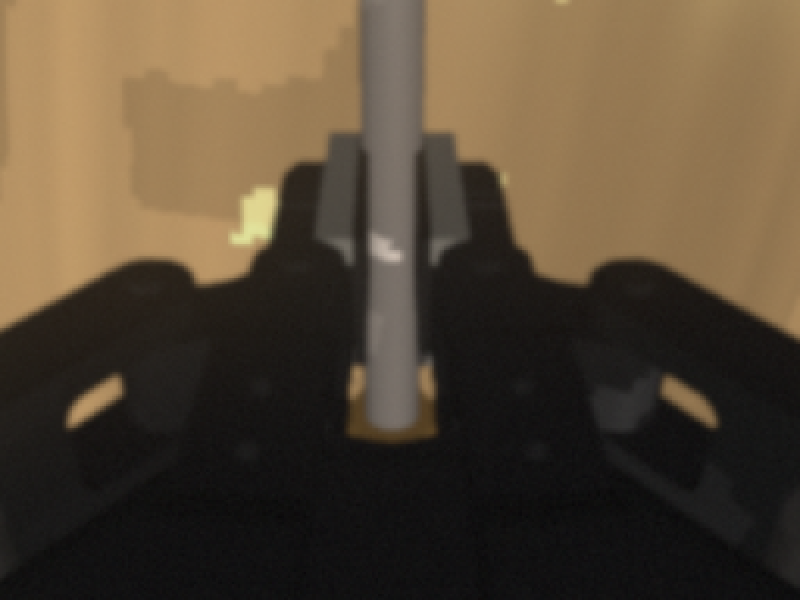

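The pipe sits between both pads, running straight through the grip at column 392. Lifting it.

Emit:
{"method": "move_arm", "body": {
  "increments": [
    [[5, 0, 0, -5, 0], [5, 0, 0, -15, 0], [5, 0, 0, -20, 0], [5, 0, 0, -20, 0], [5, 0, 0, -18, 0], [5, 0, 0, 0, 0], [5, 0, 0, 0, 0]]
  ]
}}

```text
time: 12.3
tool_pos: [0.4481, -0.2355, 0.0773]
eef_rot: [-2.355, 2.079, 0.001]
force: [0.3, -0.0, -1.1]
gripper_width: 0.0073
grasp_force: 58.6
```

Run:
```python
from look import *
s=get_state(); print(s['tool_pos'],s['force'],s['moment'],s['gripper_width'],s['grasp_force'])
rs=[]
cs=[cam('side'),cam('top')]
for q in('pipe','pipe_end'):
    rs=[]
    for c in cs:
        r=pinpoint(q,c); 
        if r: rs.append(ray(c,r[0]['point'])); print(q,c['name'],r[0]['confidence'],atz(rs[-1],s['tool_pos'][2]+.008))
    if len(rs)>1: print(tri(rs))
plan([.6069,-.0521,.078],np.radians(-78.8),8,5)
```

```text
[ 0.4481 -0.2355  0.0773] [ 0.2552 -0.044  -1.1194] [0.0116 0.0416 0.0144] 0.00728248035965691 58.60759913921356
pipe side 0.64 [ 0.4473 -0.2206  0.0853]
pipe_end side 0.49 [ 0.4294 -0.0632  0.0853]
yaw0 -1.4458905256379329 tilt [-0.0018  0.0004 -1.    ]
[[5,-20.3,-22.5,-0.1,-0.009],[5,-20.1,-22.7,-0.1,-0.009],[5,-19.9,-22.9,-0.1,-0.009],[5,-19.7,-23.1,-0.1,-0.009],[5,-19.5,-23.2,-0.1,-0.009],[5,-19.3,-23.4,-0.1,-0.009],[5,-19.1,-23.6,-0.1,-0.009],[5,-18.9,-23.8,-0.1,-0.009]]
```

Emit:
{"method": "move_arm", "body": {
  "increments": [
    [[5, -20, -22.5, 0, -0.009], [5, -20, -22.5, 0, -0.009], [5, -20, -23, 0, -0.009], [5, -19.5, -23, 0, -0.009], [5, -19.5, -23, 0, -0.009], [5, -19, -23.5, 0, -0.009], [5, -19, -23.5, 0, -0.009], [5, -19, -24, 0, -0.009], [5, 0, 0, 0, 0], [5, 0, 0, 0, 0], [5, 0, 0, 0, 0]]
  ]
}}

```text
time: 13.7
tool_pos: [0.6062, -0.0532, 0.0772]
eef_rot: [2.428, -1.992, -0.002]
force: [-0.1, 0.2, -0.6]
gripper_width: 0.0073
grasp_force: 58.7
```

```bash
cat > al.py <<'E'
from look import *
M=np.array([.569,.1395,.085]); Y=np.radians(101.2); u=np.array([np.cos(Y),np.sin(Y),0]); v=np.array([-u[1],u[0],0])
def al(img=None):
    s=get_state(); T=R.from_rotvec(s['eef_rot']).as_matrix(); d=s['tool_pos']+[0,0,.008]-M
    f=s['force']
    print('t',s['time'],'depth(end)',round((d@u+.1703)*1000,1),'lat',round(d@v*1000,1),'z',round(d[2]*1000,1),'yawerr',round(np.degrees(np.arctan2(-T[1,0],-T[0,0])-Y),2),'pitch',round(np.degrees(np.arcsin(-T[2,0])),2),'F u,v,z',round(f@u,1),round(f@v,1),round(f[2],1),'w',s['gripper_width'])
E
python3 - <<'E'
from al import *
al()
for n in('top','side'):
    c=cam(n)
    for q in('pipe_end','mouth'):
        r=pinpoint(q,c); print(n,q,[(np.array(x['point']),round(x['confidence'],2),atz(ray(c,x['point']),.085)) for x in r[:1]])
    if n=='top':
        m=silhouettes('pipe',c)
        if m:
            ys,xs=np.nonzero(m[0]['mask']); P=np.array([atz(ray(c,(y,x)),.085) for y,x in zip(ys,xs)])[:,:2]; print(len(P)); 
            if len(P)>20:
                w=P[P@u[:2]>-.02]; print('n',len(P)); d=P-M[:2]; a=d@u[:2]; b=d@v[:2]; k=a>-.12
                print('pipe a range',a.min(),a.max(),'lat near tip',np.median(b[k]),'slope',np.polyfit(a,b,1))
        cv2.imwrite('pics/t7.png',cv2.resize(c['color'][100:340,80:400,::-1],(800,600),interpolation=3))
E
```

```text
t 13.7 depth(end) -26.0 lat 1.0 z 0.2 yawerr 0.05 pitch 0.01 F u,v,z 0.2 0.1 -0.6 w 0.007311367114042777
top pipe_end [(array([198. , 156.6]), 0.85, array([0.5734, 0.1165, 0.085 ]))]
top mouth [(array([201.8, 146.9]), 0.93, array([0.5637, 0.1391, 0.085 ]))]
529
n 529
pipe a range -0.3239735574467352 -0.021401887332392715 lat near tip 0.00032881820663353074 slope [-0.0001  0.0006]
side pipe_end [(array([292.7, 238. ]), 0.62, array([0.5802, 0.1195, 0.085 ]))]
side mouth [(array([301.8, 241.2]), 0.67, array([0.5651, 0.1389, 0.085 ]))]
```

View pics/t7.png

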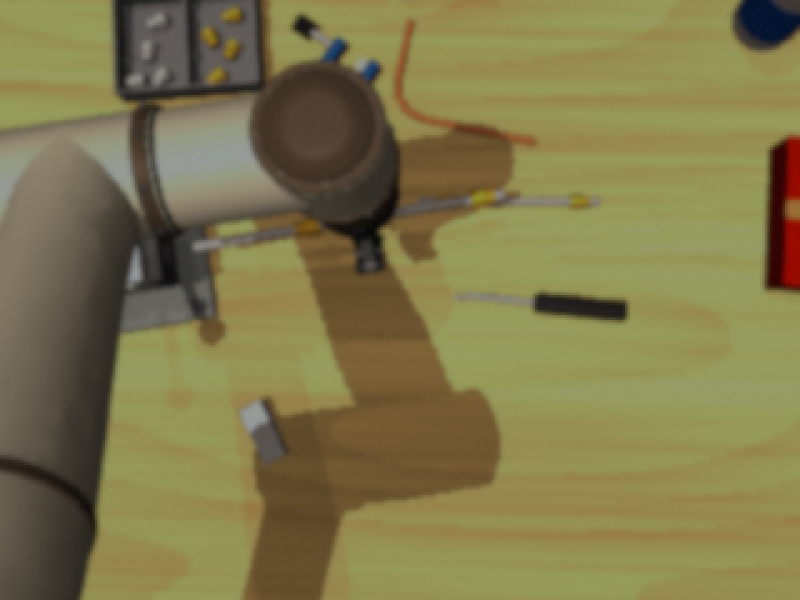

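The pipe is lined up in front of the head, its tip at (195,247) by the mouth side. Inserting slowly and checking forces.

Emit:
{"method": "move_arm", "body": {
  "increments": [
    [[5, -8, 0, 0, 0], [5, -8, 0, 0, 0], [5, -6, 0, 0, 0], [5, -4, 0, 0, 0], [5, -4, 0, 0, 0], [5, -4, 0, 0, 0], [5, -3, 0, 0, 0], [5, 0, 0, 0, 0]]
  ]
}}

```text
time: 14.85
tool_pos: [0.5998, -0.0161, 0.0778]
eef_rot: [-2.43, 1.992, -0.0]
force: [-0.1, -0.5, -0.6]
gripper_width: 0.0073
grasp_force: 58.7
```

```bash
python3 -c "
from al import *
al()"
```

```text
t 14.85 depth(end) 11.6 lat -0.0 z 0.8 yawerr 0.11 pitch 0.0 F u,v,z -0.5 0.2 -0.6 w 0.00731398698526139
```

Emit:
{"method": "move_arm", "body": {
  "increments": [
    [[5, -3, 0, 0, 0], [5, -3, 0, 0, 0], [5, -3, 0, 0, 0], [5, -3, 0, 0, 0]]
  ]
}}

```text
time: 15.25
tool_pos: [0.5975, -0.0045, 0.0778]
eef_rot: [2.429, -1.992, -0.0]
force: [-1.1, -0.2, -1.1]
gripper_width: 0.0075
grasp_force: 58.7
```

Emit:
{"method": "move_arm", "body": {
  "increments": [
    [[5, -3, 0, 0, 0], [5, -3, 0, 0, 0], [5, -3, 0, 0, 0], [5, -3, 0, 0, 0]]
  ]
}}

```text
time: 15.65
tool_pos: [0.5951, 0.0073, 0.0778]
eef_rot: [-2.429, 1.992, -0.0]
force: [0.5, 0.9, -1.8]
gripper_width: 0.0075
grasp_force: 58.7
```

```bash
python3 -c "
from al import *
al()"
```

```text
t 15.65 depth(end) 35.6 lat 0.0 z 0.8 yawerr 0.09 pitch -0.0 F u,v,z 0.8 -0.7 -1.8 w 0.007468188573356138
```

Emit:
{"method": "move_arm", "body": {
  "increments": [
    [[5, -4, 0, 0.5, 0], [5, -4, 0, 0, 0], [5, -4, 0, 0, 0]]
  ]
}}

```text
time: 15.95
tool_pos: [0.5927, 0.0192, 0.0773]
eef_rot: [2.429, -1.992, -0.0]
force: [-0.5, -0.4, -1.3]
gripper_width: 0.0072
grasp_force: 58.7
```

Emit:
{"method": "move_arm", "body": {
  "increments": [
    [[5, -4, 0, 0, 0], [5, -4, 0, 0, 0], [5, -4, 0, 0, 0]]
  ]
}}

```text
time: 16.25
tool_pos: [0.5904, 0.0309, 0.0773]
eef_rot: [-2.429, 1.992, -0.0]
force: [0.3, 0.6, -1.5]
gripper_width: 0.0074
grasp_force: 58.7
```

```bash
python3 -c "
from al import *
al()"
```

```text
t 16.25 depth(end) 59.6 lat 0.1 z 0.3 yawerr 0.09 pitch -0.0 F u,v,z 0.5 -0.4 -1.5 w 0.007409291742183227
```

Now the fine approach: a lighter grip as a safeguard, with small steps.

Emit:
{"method": "move_arm", "body": {
  "increments": [
    [[5, -1, 0, 0, 0], [5, -1, 0, 0, 0], [5, -1, 0, 0, 0], [5, -1, 0, 0, 0]]
  ],
  "newtons": 20
}}

```text
time: 16.65
tool_pos: [0.5897, 0.0345, 0.0773]
eef_rot: [-2.429, 1.992, -0.0]
force: [-0.3, -0.7, -1.5]
gripper_width: 0.0071
grasp_force: 58.7
```

Emit:
{"method": "move_arm", "body": {
  "increments": [
    [[5, -1, 0, 0, 0], [5, -1, 0, 0, 0]]
  ]
}}

```text
time: 16.85
tool_pos: [0.5893, 0.0365, 0.0773]
eef_rot: [-2.429, 1.992, -0.0]
force: [0.9, 0.6, -1.0]
gripper_width: 0.0074
grasp_force: 58.7
```

Emit:
{"method": "move_arm", "body": {
  "increments": [
    [[4, -1, 0, 0, 0], [4, -1, 0, 0, 0]]
  ],
  "newtons": 20
}}

```text
time: 17.05
tool_pos: [0.5889, 0.0385, 0.0773]
eef_rot: [-2.429, 1.992, -0.0]
force: [-0.1, -0.1, -1.0]
gripper_width: 0.0074
grasp_force: 58.7
```

Emit:
{"method": "move_arm", "body": {
  "increments": [
    [[4, -0.8, 0, 0, 0], [4, -0.8, 0, 0, 0]]
  ]
}}

```text
time: 17.25
tool_pos: [0.5886, 0.0401, 0.0773]
eef_rot: [-2.429, 1.992, -0.0]
force: [-0.8, 0.1, -1.0]
gripper_width: 0.0073
grasp_force: 58.7
```

Emit:
{"method": "move_arm", "body": {
  "increments": [
    [[4, -0.8, 0, 0, 0], [4, -0.8, 0, 0, 0]]
  ]
}}

```text
time: 17.45
tool_pos: [0.5883, 0.0417, 0.0773]
eef_rot: [2.429, -1.992, -0.0]
force: [0.8, 0.7, -1.2]
gripper_width: 0.0073
grasp_force: 58.7
```

Emit:
{"method": "move_arm", "body": {
  "increments": [
    [[4, -0.8, 0, 0, 0], [4, -0.8, 0, 0, 0]]
  ]
}}

```text
time: 17.65
tool_pos: [0.588, 0.0432, 0.0773]
eef_rot: [2.429, -1.992, -0.0]
force: [-0.5, -0.0, -1.4]
gripper_width: 0.0074
grasp_force: 58.7
```

Emit:
{"method": "move_arm", "body": {
  "increments": [
    [[4, -0.8, 0, 0, 0], [4, -0.8, 0, 0, 0]]
  ]
}}

```text
time: 17.85
tool_pos: [0.5877, 0.0448, 0.0773]
eef_rot: [2.429, -1.992, 0.0]
force: [0.0, -0.4, -1.6]
gripper_width: 0.0075
grasp_force: 58.7
```

Emit:
{"method": "move_arm", "body": {
  "increments": [
    [[4, -0.8, 0, 0, 0], [4, -0.8, 0, 0, 0]]
  ]
}}

```text
time: 18.05
tool_pos: [0.5873, 0.0463, 0.0773]
eef_rot: [-2.429, 1.992, -0.0]
force: [-0.7, 0.6, -1.2]
gripper_width: 0.0074
grasp_force: 58.7
```

Emit:
{"method": "move_arm", "body": {
  "increments": [
    [[4, -0.8, 0, 0, 0], [4, -0.8, 0, 0, 0]]
  ]
}}

```text
time: 18.25
tool_pos: [0.587, 0.0479, 0.0773]
eef_rot: [-2.429, 1.992, 0.0]
force: [0.1, -0.1, -0.6]
gripper_width: 0.0074
grasp_force: 58.7
```

Emit:
{"method": "move_arm", "body": {
  "increments": [
    [[4, -0.8, 0, 0, 0], [4, -0.8, 0, 0, 0]]
  ]
}}

```text
time: 18.45
tool_pos: [0.5867, 0.0495, 0.0773]
eef_rot: [-2.429, 1.992, -0.0]
force: [0.2, -0.2, -1.9]
gripper_width: 0.0076
grasp_force: 58.7
```

Emit:
{"method": "move_arm", "body": {
  "increments": [
    [[4, -0.8, 0, 0, 0], [4, -0.8, 0, 0, 0]]
  ]
}}

```text
time: 18.65
tool_pos: [0.5864, 0.0511, 0.0774]
eef_rot: [-2.429, 1.992, -0.0]
force: [0.1, 0.1, -1.5]
gripper_width: 0.0075
grasp_force: 58.7
```

Emit:
{"method": "move_arm", "body": {
  "increments": [
    [[4, -0.8, 0, 0, 0], [4, -0.8, 0, 0, 0]]
  ]
}}

```text
time: 18.85
tool_pos: [0.5861, 0.0526, 0.0773]
eef_rot: [2.429, -1.992, 0.0]
force: [-0.3, -0.1, -0.6]
gripper_width: 0.0078
grasp_force: 58.7
```

Emit:
{"method": "move_arm", "body": {
  "increments": [
    [[4, -0.8, 0, 0, 0], [4, -0.8, 0, 0, 0]]
  ]
}}

```text
time: 19.05
tool_pos: [0.5858, 0.0542, 0.0773]
eef_rot: [-2.429, 1.992, -0.0]
force: [0.5, -0.2, -2.0]
gripper_width: 0.0075
grasp_force: 58.7
```

Emit:
{"method": "move_arm", "body": {
  "increments": [
    [[4, -0.8, 0, 0, 0], [4, -0.8, 0, 0, 0]]
  ]
}}

```text
time: 19.25
tool_pos: [0.5855, 0.0558, 0.0773]
eef_rot: [-2.429, 1.992, 0.0]
force: [0.3, 0.0, -1.1]
gripper_width: 0.0071
grasp_force: 58.7
```

Emit:
{"method": "move_arm", "body": {
  "increments": [
    [[4, -0.8, 0, 0, 0], [4, -0.8, 0, 0, 0]]
  ]
}}

```text
time: 19.45
tool_pos: [0.5851, 0.0573, 0.0773]
eef_rot: [-2.429, 1.992, 0.0]
force: [-0.4, 0.4, -1.3]
gripper_width: 0.0078
grasp_force: 58.7
```

Emit:
{"method": "move_arm", "body": {
  "increments": [
    [[4, -0.8, 0, 0, 0], [4, -0.8, 0, 0, 0]]
  ]
}}

```text
time: 19.65
tool_pos: [0.5848, 0.0589, 0.0773]
eef_rot: [-2.429, 1.992, -0.0]
force: [-0.2, 1.2, -2.2]
gripper_width: 0.0071
grasp_force: 58.7
```

Emit:
{"method": "move_arm", "body": {
  "increments": [
    [[4, -0.8, 0, 0, 0], [4, -0.8, 0, 0, 0]]
  ]
}}

```text
time: 19.85
tool_pos: [0.5845, 0.0605, 0.0773]
eef_rot: [-2.429, 1.992, -0.0]
force: [0.3, 0.2, -1.4]
gripper_width: 0.0076
grasp_force: 58.7
```

Emit:
{"method": "move_arm", "body": {
  "increments": [
    [[4, -0.8, 0, 0, 0], [4, -0.8, 0, 0, 0]]
  ]
}}

```text
time: 20.05
tool_pos: [0.5842, 0.062, 0.0773]
eef_rot: [2.429, -1.992, -0.0]
force: [0.3, 0.6, -0.9]
gripper_width: 0.0071
grasp_force: 58.7
```

Emit:
{"method": "move_arm", "body": {
  "increments": [
    [[4, -0.8, 0, 0, 0], [4, -0.8, 0, 0, 0]]
  ]
}}

```text
time: 20.25
tool_pos: [0.5839, 0.0636, 0.0773]
eef_rot: [-2.429, 1.992, -0.0]
force: [0.1, -0.0, -1.2]
gripper_width: 0.0072
grasp_force: 58.7
```

Emit:
{"method": "move_arm", "body": {
  "increments": [
    [[4, -0.8, 0, 0, 0], [4, -0.8, 0, 0, 0]]
  ]
}}

```text
time: 20.45
tool_pos: [0.5836, 0.064, 0.0774]
eef_rot: [2.428, -1.991, 0.001]
force: [2.0, -7.5, -1.4]
gripper_width: 0.0075
grasp_force: 58.6
```

It has met the stop: about 8 N with motion halted. I'll hold and confirm with a slightly eased press.

Emit:
{"method": "move_arm", "body": {
  "increments": [
    [[4, 0.5, 0, 0, 0], [4, 0, 0, 0, 0], [4, 0, 0, 0, 0]]
  ]
}}

```text
time: 20.75
tool_pos: [0.5837, 0.064, 0.0773]
eef_rot: [2.428, -1.992, 0.0]
force: [0.6, -5.4, -1.4]
gripper_width: 0.0071
grasp_force: 58.6
```

```bash
python3 -c "
from al import *
al()"
```

```text
t 20.75 depth(end) 93.4 lat 0.3 z 0.3 yawerr 0.08 pitch -0.04 F u,v,z -5.5 0.4 -1.4 w 0.007127221471848886
```

Emit:
{"method": "move_arm", "body": {
  "increments": [
    [[10, 0, 0, 0, 0], [14, 0, 0, 0, 0], [30, 0, 0, 0, 0], [40, 0, 0, 0, 0], [40, 0, 0, 0, 0]]
  ]
}}

```text
time: 21.25
tool_pos: [0.5838, 0.065, 0.0774]
eef_rot: [-2.429, 1.992, -0.0]
force: [0.2, -0.2, -0.5]
gripper_width: 0.0397
grasp_force: 0.0
```

Emit:
{"method": "move_arm", "body": {
  "increments": [
    [[40, 0, 0, -10, 0], [40, 0, 0, -25, 0], [40, 0, 0, -40, 0], [40, 0, 0, -40, 0], [40, 0, 0, -40, 0], [40, 0, 0, -30, 0], [40, 0, 0, 0, 0]]
  ]
}}

```text
time: 21.95
tool_pos: [0.5861, 0.065, 0.2691]
eef_rot: [-2.422, 1.985, -0.012]
force: [-0.9, 0.0, 0.0]
gripper_width: 0.0399
grasp_force: 0.0
```

Run:
```python
from al import *
c,D=look('w8')
ys,xs=np.nonzero(D['m_pipe']); P=np.array([atz(ray(c,(y,x)),.083) for y,x in zip(ys,xs)])-M; a=P@u; b=P@v
print('rear end a',a.min(),'expected',-.3+.0934,'fit',np.polyfit(a,b,1))
K=M+.041*u+.025*np.array([0,0,1])
for th in(0,.3,.6,.9,1.25):
    g=np.radians(52)-th; print(th,K+.13*(np.cos(g)*v+np.sin(g)*np.array([0,0,1])))
for n in('side','top'):
    cc=cam(n); r=pinpoint('lever_knob',cc); 
    if r: print(n,r[0]['confidence'],atz(ray(cc,r[0]['point']),.2124))
```

```text
21.95 [0.5861 0.065  0.2691] [-2.4223  1.9852 -0.0116] [-0.9186  0.0205  0.0329]
pipe 0.95 [185.3 256.2] [0.5766 0.1013 0.0085]
pipe_end 0.43 [274.1 257.8] [0.5446 0.2441 0.0085]
mouth 0.75 [231.9 254.9] [0.5707 0.1376 0.085 ]
cam_pivot 0.76 [273.3 254.6] [0.5623 0.1799 0.11  ]
flarer 0.83 [239.3 256.3] [0.5587 0.1877 0.    ]
mask pipe 0.71 1976
mask flarer 0.86 9828
rear end a -0.20768370944066974 expected -0.2066 fit [0.0001 0.0004]
0 [0.4825 0.1642 0.2124]
0.3 [0.4563 0.159  0.1842]
0.6 [0.4395 0.1557 0.1494]
0.9 [0.4335 0.1545 0.111 ]
1.25 [0.4409 0.1559 0.0663]
side 0.79 [0.459  0.1682 0.2124]
top 0.9 [0.4581 0.1586 0.2124]
```

The pipe stayed put: its rear end measures −208 mm and −207 mm was expected. Next is the lever.

Run:
```python
from al import *
plan([.466,.161,.26],np.radians(-78.8),6,0)
K=M+.041*u+.025*np.array([0,0,1]); X=-u;Yt=np.array([X[1],-X[0],0]); prev=np.array([.466,.161,.26])
for th in np.arange(.1,1.26,.115):
    g=np.radians(52)-th; p=K+.13*(np.cos(g)*v+np.sin(g)*np.array([0,0,1]))+[0,0,.013]; d=(p-prev)*1000; prev=p
    print(round(th,2),p,'rows',round(d@X,1),round(d@Yt,1),round(-d[2],1))
```

```text
yaw0 -1.3737878742730498 tilt [-0.0005 -0.0002 -1.    ]
[[0,-19.6,16.1,0.3,0.0],[0,-19.6,16.1,0.3,0.0],[0,-19.6,16.1,0.3,0.0],[0,-19.6,16.1,0.3,0.0],[0,-19.6,16.1,0.3,0.0],[0,-19.6,16.1,0.3,0.0]]
0.1 [0.4729 0.1623 0.2169] rows 0.1 -7.0 43.1
0.22 [0.4629 0.1603 0.206 ] rows -0.0 10.2 10.9
0.33 [0.4542 0.1586 0.194 ] rows -0.0 8.9 12.0
0.45 [0.4469 0.1571 0.181 ] rows 0.0 7.4 13.0
0.56 [0.4411 0.156  0.1673] rows -0.0 5.9 13.7
0.68 [0.4369 0.1551 0.153 ] rows 0.0 4.3 14.3
0.79 [0.4344 0.1546 0.1382] rows -0.0 2.6 14.7
0.91 [0.4335 0.1545 0.1233] rows -0.0 0.9 14.9
1.02 [0.4343 0.1546 0.1084] rows 0.0 -0.8 14.9
1.14 [0.4368 0.1551 0.0937] rows -0.0 -2.5 14.7
1.25 [0.4409 0.1559 0.0793] rows 0.0 -4.2 14.3
```

Emit:
{"method": "move_arm", "body": {
  "increments": [
    [[0, -19.5, 16, 0, 0], [0, -19.5, 16, 0, 0], [0, -19.5, 16, 0, 0], [0, -19.5, 16, 0, 0], [0, -19.5, 16, 0, 0], [0, -20, 16.5, 0, 0], [0, 0, 0, 5, 0], [0, 0, 0, 5, 0], [0, 0, 0, 0, 0], [0, 0, 0, 0, 0]]
  ]
}}

```text
time: 23.6
tool_pos: [0.4666, 0.1605, 0.2519]
eef_rot: [2.427, -1.993, 0.0]
force: [0.7, 0.6, -0.1]
gripper_width: 0.0001
grasp_force: 0.0
```

Run:
```python
from al import *
s=get_state(); print(s['tool_pos'],s['gripper_width'],s['force'])
c=cam('wrist'); r=pinpoint('lever_knob',c); print([(x['confidence'],x['point'],atz(ray(c,x['point']),.2),atz(ray(c,x['point']),.21)) for x in r])
print('TCP px',proj(c,s['tool_pos']))
cv2.imwrite('pics/w9.png',cv2.resize(c['color'][100:340,100:420,::-1],(800,600),interpolation=3))
```

```text
[0.4666 0.1605 0.2519] 0.00012033601945421594 [ 0.7417  0.5878 -0.0825]
[(0.61, [214.5, 256.7], array([0.4634, 0.1601, 0.2   ]), array([0.4643, 0.1563, 0.21  ])), (0.4, [138.1, 160.8], array([0.5376, 0.1193, 0.2   ]), array([0.5347, 0.1176, 0.21  ]))]
TCP px [248.8267 252.0864]
```

View pics/w9.png

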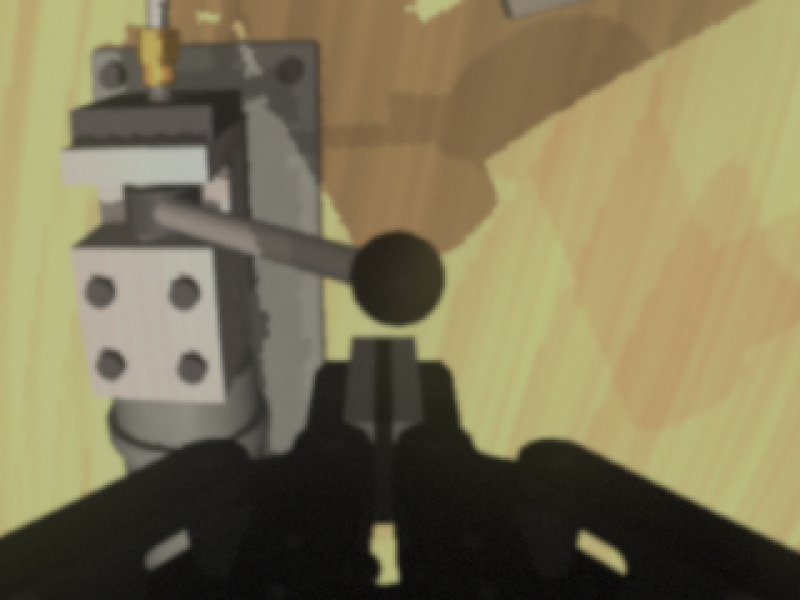

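The pipe is still in the mouth with its nut at (158,60). The black knob at (397,278) lies right below the fingertips. Pushing down along its arc.

Emit:
{"method": "move_arm", "body": {
  "increments": [
    [[0, 0, 0, 25, 0], [0, 0, 0, 15, 0], [0, 0, 0, 5, 0], [0, 0, 4, 6, 0], [0, 0, 4.5, 6, 0], [0, 0, 3.5, 6.5, 0], [0, 0, 3.5, 6.5, 0], [0, 0, 3, 7, 0], [0, 0, 3, 7, 0]]
  ]
}}

```text
time: 24.6
tool_pos: [0.445, 0.1568, 0.168]
eef_rot: [-2.429, 1.992, -0.0]
force: [-1.4, 0.1, 2.4]
gripper_width: 0.0001
grasp_force: 1.2
```

Run:
```python
from al import *
s=get_state(); print(s['tool_pos'],s['force'])
for n in('side','top'):
    c=cam(n); r=pinpoint('lever_knob',c)
    for x in r[:1]: print(n,x['confidence'],atz(ray(c,x['point']),s['tool_pos'][2]-.013))
```

```text
[0.445  0.1568 0.168 ] [-1.4131  0.0721  2.4066]
side 0.74 [0.443 0.162 0.155]
top 0.8 [0.4383 0.1582 0.155 ]
```

Contact at 2.4 N and the lever follows. Continuing.

Emit:
{"method": "move_arm", "body": {
  "increments": [
    [[0, 0, 2, 7, 0], [0, 0, 2, 7, 0], [0, 0, 1.5, 7.5, 0], [0, 0, 1, 7.5, 0], [0, 0, 0.5, 7.5, 0], [0, 0, 0, 7.5, 0]]
  ]
}}

```text
time: 25.4
tool_pos: [0.4377, 0.155, 0.1236]
eef_rot: [2.428, -1.991, -0.0]
force: [-1.6, -1.0, 3.4]
gripper_width: 0.0
grasp_force: 1.5
```

Emit:
{"method": "move_arm", "body": {
  "increments": [
    [[0, 0, 0, 5, 0], [0, 0, -0.5, 5, 0], [0, 0, -0.5, 5, 0]]
  ]
}}

```text
time: 25.7
tool_pos: [0.4392, 0.1556, 0.109]
eef_rot: [2.429, -1.992, 0.0]
force: [-2.2, -0.5, 2.7]
gripper_width: 0.0002
grasp_force: 1.6
```

Emit:
{"method": "move_arm", "body": {
  "increments": [
    [[0, 0, -0.5, 5, 0], [0, 0, -0.5, 5, 0], [0, 0, -1, 5, 0]]
  ]
}}

```text
time: 26.0
tool_pos: [0.4411, 0.1559, 0.094]
eef_rot: [2.429, -1.992, 0.0]
force: [-2.3, -1.3, 2.6]
gripper_width: 0.0001
grasp_force: 1.9
```

Emit:
{"method": "move_arm", "body": {
  "increments": [
    [[0, 0, -1, 4, 0], [0, 0, -1, 3, 0], [0, 0, -1, 3, 0], [0, 0, 0, 2, 0]]
  ]
}}

```text
time: 26.4
tool_pos: [0.4444, 0.1567, 0.0822]
eef_rot: [-2.429, 1.992, -0.001]
force: [-1.7, -2.0, 3.3]
gripper_width: 0.0001
grasp_force: 2.0
```

Emit:
{"method": "move_arm", "body": {
  "increments": [
    [[0, 0, 0, 1.5, 0], [0, 0, 0, 1.5, 0]]
  ]
}}

```text
time: 26.6
tool_pos: [0.4448, 0.1568, 0.0801]
eef_rot: [-2.429, 1.991, -0.002]
force: [-3.5, -2.2, 15.8]
gripper_width: -0.0003
grasp_force: 8.0
```

Emit:
{"method": "move_arm", "body": {
  "increments": [
    [[0, 0, 0, 1, 0], [0, 0, 0, 1, 0]]
  ]
}}

```text
time: 26.8
tool_pos: [0.4449, 0.1568, 0.0797]
eef_rot: [-2.43, 1.989, -0.003]
force: [-6.7, -2.6, 26.5]
gripper_width: -0.0
grasp_force: 13.0
```

Hard end reached: z has stopped at 80 mm, as predicted for 1.25 rad. I'll retreat upward and check.

Emit:
{"method": "move_arm", "body": {
  "increments": [
    [[0, 0, 0, -5, 0], [0, 0, 0, -15, 0], [0, 0, 0, -30, 0], [0, 0, 0, -40, 0], [0, 0, 0, -40, 0], [0, 0, 0, -40, 0], [0, 30, 0, -20, 0], [0, 30, 0, 0, 0], [0, 0, 0, 0, 0], [0, 0, 0, 0, 0]]
  ]
}}

```text
time: 27.8
tool_pos: [0.4559, 0.0976, 0.267]
eef_rot: [-2.427, 1.993, 0.0]
force: [-0.0, 0.4, -0.1]
gripper_width: 0.0
grasp_force: 0.0
```

Run:
```python
from al import *
s=get_state(); print(s['time'],s['tool_pos'],s['force'])
cs=[cam('side'),cam('top'),cam('wrist')]
rs=[]
for c in cs:
    r=pinpoint('lever_knob',c)
    if r: print(c['name'],r[0]['confidence'],atz(ray(c,r[0]['point']),.066)); rs.append(ray(c,r[0]['point'])) if r[0]['confidence']>.5 else 0
    m=silhouettes('pipe',c)
    if m:
        ys,xs=np.nonzero(m[0]['mask']); P=np.array([atz(ray(c,(y,x)),.084) for y,x in zip(ys,xs)])-M; a=P@u; b=P@v; print(c['name'],'pipe rear',a.min(),'front',a.max(),np.polyfit(a,b,1))
if len(rs)>1: print(tri(rs))
cv2.imwrite('pics/s10.png',cv2.resize(np.hstack([cs[0]['color'][150:,130:],cs[2]['color'][150:]])[:,:,::-1],(800,210),interpolation=3))
```

```text
27.8 [0.4559 0.0976 0.267 ] [-0.0203  0.3924 -0.1403]
side 0.9 [0.445  0.1549 0.066 ]
side pipe rear -0.20922072189082525 front -0.014469467450303352 [-0.0049 -0.0015]
top 0.72 [0.4382 0.1654 0.066 ]
top pipe rear -0.20211921261148946 front -0.00017135019782590176 [-0.0039 -0.0016]
wrist 0.64 [0.4394 0.1621 0.066 ]
wrist pipe rear -0.2071395523657437 front 0.0026994351685710877 [-0.0002  0.0002]
(array([0.441 , 0.1595, 0.0781]), [np.float64(3.159334292389175), np.float64(3.103239367270666), np.float64(2.1920345733598365)])
```

The lever is at its end and the pipe's rear is still at −207 mm, so it is fully home. Nothing is being touched, so I'm handing in.

```bash
python3 -c "
from station import hand_in
print(hand_in())"
```

```text
the job is handed in; nothing more can be done
None
```

I slid the pipe in until it met the depth stop gently (about 8 N, about 93 mm in), pushed the clamp lever down to its hard end, backed the arm clear, and handed the job in at about 28 s. I did not check the bystander objects again at the end, though I felt no unexpected contact.

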